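Set up a back-flush on the stall's espresso machine

ROBOT

A 6-joint arm with a two-finger parallel gripper is mounted at the origin on the work surface. World frame = base frame: x ahead of the robot, y to its left, z up, the work surface at z = 0. Lengths are in mm, angles in rad, forces in N, time in s.
With the tool pointing down it reaches from about 275 to 825 mm from the base axis. Payload 5.2 kg.
Tool frame: the origin (TCP) lies at the very end of the fingers, on their centre line; the grasp point (between the pads) lies 19 mm behind it; z points along the fingers, y is the line along which they close (so a half turn about z gives the same grasp; the last joint's range is limited). The gripper opens to 93 mm and grips with 3 to 60 N. Pads are 15 mm wide; open, the fingers measure 128 mm over their backs; the gripper's body (75 mm by 188 mm) begins 65 mm behind the grasp point.
Start: joints at [-1.354, 0.259, 1.535, -0, 1.348, -0.203], TCP at [224.188, -502.24, 218.653] pointing down, gripper open.
Joint ranges: [-3.14, 3.14], [-0.91, 2.08], [0.19, 2.58], [-1.22, 4.36], [0.22, 2.71], [-3.12, 3.12]. Speed limits (rad/s): [2.57, 2.57, 3.14, 3.14, 3.14, 3.14].

INTERFACE

Orientations are given as [roll, pitch, yaw] about the fixed x, y, z axes, in that order (R = Rz(yaw) Ry(pitch) Rx(roll)).
In Python, from bench import robot gives the robot as it stands. The module is installed in compiled form; this text tells all that it offers. Calls block until the motion is done:
- robot.move_ptp(position, orientation): joint-space move of the TCP to a pose.
- robot.move_linear(position, ori=None, speed=150, f_stop=None): straight line of the TCP; ori=None keeps the orientation; speed is the mean speed in mm/s. With f_stop (N) it stops when the force on the tool has changed by that much, and returns True; else False.
- robot.move_j(angles): joint-space move.
- robot.move_gripper(opening): opening from 0.0 (shut) to 1.0 (fully open); the grip force is fixed at half the most; returns when the fingers have stopped.
- robot.sleep(seconds).
- robot.inverse_kinematics(position, orientation): joint angles nearest the present ones, or None.
- robot.get_image(name): name is "scene" or "top" or "wrist"; returns a dict with "img" (480x640x3 uint8, blue, green, red), "fovy" (degrees; the focal length in pixels is half the picture's height over the tangent of half this angle, whatever the lens; pixels are square), "cx", "cy" (the principal point, pixels), "eye" and "orientation" of the camera in the world. Camera axes: x right, y down, z forward; pixel columns grow to the right and rows downward; lengths in mm; the calibration is good to about 2 mm. The wrist camera is an equidistant fisheye: a pixel r from the principal point sees the ray r / f radians off the axis. A picture is of the moment at which its call begins. There is no depth.
A pose or a line that the arm cannot do raises robot.MotionError and nothing moves.
- robot.hand_in(): hands the job in; it is judged then, once.
Readings, each from a call of its own:
- robot.current_t(): time.
- robot.current_qpos(): joint angles.
- robot.current_joint_vel(): joint speeds.
- robot.current_joint_efforts(): joint torques, N m.
- robot.current_tcp_pos(): TCP position.
- robot.current_eef_rot(): TCP orientation.
- robot.current_contact_force(): force on the tool from outside, world axes, zero at the start.
- robot.current_ft_torque(): the same for the moment, N m.
- robot.current_gripper_width(): opening from 0.0 (shut) to 1.0 (fully open).
- robot.current_finger_force(): force on a finger pad.
Only numpy, scipy, OpenCV 4.12 (cv2) and the standard library are available. Lean on these libraries where they do the work, as an engineer would, in place of code of your own. Each camera call takes 0.05 s, during which the arm holds its last target. There are 200 camera calls.

TASK

Get the espresso machine ready for its end-of-day back-flush: drop the blue blind disc flat into the basket of the portafilter waiting in the tamping stand, then offer the portafilter up into the group head and twist it home until it locks and its handle points straight out from the front of the machine. Once it hangs there by itself, swing the brew paddle on top of the group all the way over to on, never before; leave everything else where it stands.

Things in the scene. Friction and masses are not known exactly. Their poses are not given: they have to be found in the camera images.
- portafilter: Steel portafilter with wooden handle, 0.38 kg. Origin: centre of its cup's top rim; z up, handle along -x. Cup 67 mm outside diameter, 48 mm deep; two spouts under it, down to 76 mm below the rim. Starts upright in the stand, handle roughly towards the robot; comes free when lifted 45 mm straight up.
- handle_grip (a point): Point on the handle's centre line where it is well gripped: 105 mm from the cup axis, 33 mm below the rim. Axes as the portafilter's. The flat-sided grip is 26 mm wide and 26 mm high, 66 to 166 mm from the cup axis; nearer the cup is a thin round neck, 12 mm diameter.
- basket_floor (a point): Centre of the floor of the portafilter's open basket, 26 mm below the rim. The basket is 58 mm in diameter inside. Axes as the portafilter's.
- lug (a point): The portafilter's lug on its +y side, 10 mm below the rim, 39 mm from the cup axis; a twin stands on the -y side. Each lug is 20 mm wide (along x), 8 mm tall and reaches 43 mm from the cup axis.
- blind_disc: Blue rubber blind disc, 30 g, 52 mm diameter, 6 mm thick, with a round knob of 14 to 16 mm diameter in the middle, 22 mm tall in all. Origin: centre of its underside; z up. Starts lying knob up on the table. In the basket it lies flat, knob top 4 mm below the rim.
- stand: Fixed tamping stand that holds the portafilter, 86 mm diameter on a 120 mm square foot, 55 mm tall, with a notch for the handle's neck on its -x side. Origin: centre of its underside; z up.
- machine: Fixed espresso machine. Origin: on the table straight below the group's axis; z up; its front faces its -x. Case 270 mm wide, 355 mm high, from 95 mm behind the axis; drip tray 52 mm high, 240 mm wide, to 80 mm in front of it. Group: round bell, 108 mm diameter, 189 to 241 mm above the table, then 72 mm diameter up to 277 mm. Steam wand 115 to 125 mm to the axis's +y side, 120 mm up.
- group (a point): Centre of the rubber gasket's underside in the group, on its axis, 215 mm above the table; axes as the machine's. The mount opens downward: a 73 mm hole for the cup and two lug slots reaching 45 mm from the axis. To lock: raise the rim to the gasket (0 to 3 mm below it), twist counter-clockwise seen from above to portafilter yaw = machine yaw (home); a hard stop is 8 degrees further.
- entry (a point): Red mark on the bell, 47 mm from the group's axis: the lugs meet the slots when the handle points from the axis to this mark, which is 55 degrees (0.96 rad) short of home (portafilter yaw = machine yaw - 0.96), with 8 degrees of play either way.
- ramp_top (a point): Where the +y lug sits at home, 39 mm from the group's axis. Over the 55 degree twist the lugs climb ramps that lift the rim to 2 mm above the gasket's free underside, squeezing the sprung gasket (6 N at first touch, 6 N more per mm; about 5 to 12 N sideways at the grip). Friction then holds the portafilter up by itself.
- paddle (a joint): Brew paddle on top of the group, turning about the group's axis: near 0 rad is off (pointing 60 degrees to the -y side of straight out of the front); it grows as it swings clockwise seen from above; stop at 1.3 rad, fully on. Stays where it is left; takes 1 to 2 N at the knob.
- paddle_knob (a point): Top centre of the paddle's round wooden knob, 16 mm diameter, 34 mm tall, 60 mm from the group's axis, top 312 mm above the table. It turns with the paddle.
- tamper: Bystander: dark steel tamper standing on its 58 mm base, 90 mm tall. Origin: centre of its underside.
- milk_jug: Bystander: steel milk jug, 80 mm diameter, 100 mm tall, handle on its +y side. Origin: centre of its underside.
- sugar_jar: Bystander: clear jar with a yellow lid, 90 mm diameter, 150 mm tall. Origin: centre of its underside.
- cup: Bystander: white cup, 70 mm diameter, 55 mm tall. Origin: centre of its underside.
Things that resemble listed ones, but are neither listed nor needed, are in the scene too. What is shaped like the portafilter but red is not meant.

How it is judged:
By the outcome, as a careful person would: the job done as asked, in the order asked, and still so for the second after the job is handed in, with the robot touching nothing.
It also fails if it takes over 72 s, if anything falls off the work surface, if the arm or the gripper's body presses on something with over 40 N, if the wrist force passes 120 N, or if a joint passes its speed limit or range.

## Working session

There is one attempt and no reset: what is moved stays moved. The work goes in short steps, each a Python script; the robot and the scene stay as the last script left them, time stands still between calls to the robot, and variables do not carry over. Pictures are saved under pics/ and viewed, at most 10 in all, crops included, and the job is handed in when it is done.

```bash
mkdir -p pics; ls; python3 - <<'E'
from bench import robot
import cv2
for n in ("scene","top"):
    d=robot.get_image(n); cv2.imwrite(f"pics/{n}0.png",d["img"])
    print(n,{k:v for k,v in d.items() if k!="img"})
print(robot.current_t(),robot.current_eef_rot())
E
```

```text
pics
scene {'fovy': 44.48823560430121, 'cx': 312.17383384980303, 'cy': 237.66138575290776, 'eye': array([1217.25130424, -523.45237477, 1153.30540118]), 'orientation': array([-2.50131376,  0.011954  ,  1.11566239])}
top {'fovy': 54.878182646587916, 'cx': 325.90507017823865, 'cy': 240.19465694713185, 'eye': array([ 392.90529042, -207.51658076, 1111.15594733]), 'orientation': array([-2.96715061, -0.01130896, -1.55144345])}
0.1 [-3.14002648e+00 -3.20830697e-04  4.19819175e-01]
```

View pics/scene0.png

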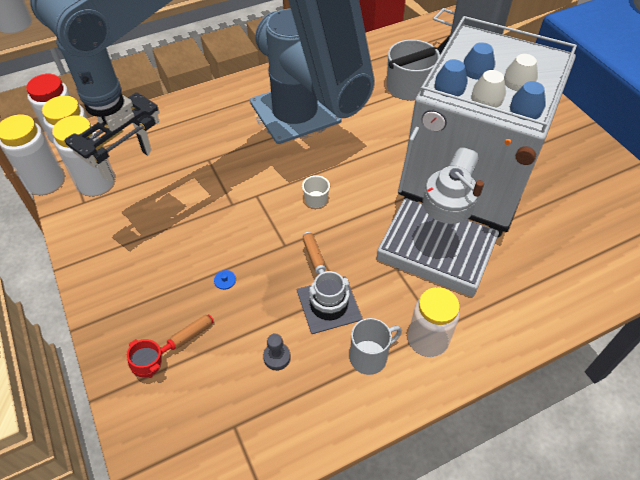

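View pics/top0.png

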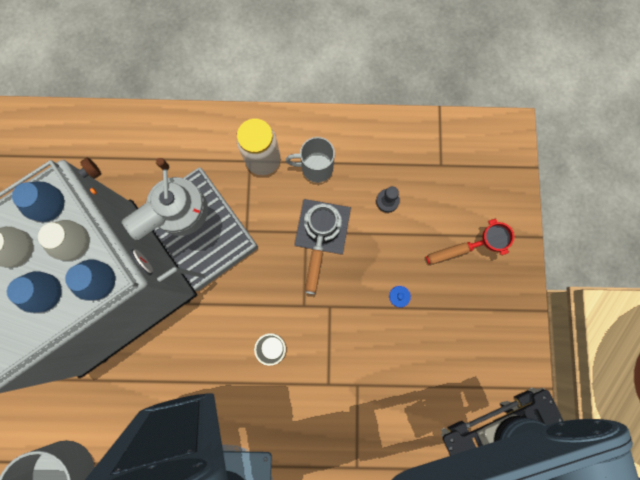

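The scene view shows the steel portafilter in its stand (rim at about 330,290, handle towards the robot), the blue disc (225,280), and the machine at right with its bell at (450,190) and paddle knob at (478,187). The top view shows the rim (322,222), handle end (311,292), disc (400,296), red mark (197,211) and paddle knob (162,163).

```bash
cat > h.py <<'E'
from bench import robot
import cv2, numpy as np
from scipy.spatial.transform import Rotation as R
def cam(n,save=None):
    d=robot.get_image(n); d["name"]=n
    d["Rm"]=R.from_euler("xyz",d["orientation"]).as_matrix()
    d["f"]=240/np.tan(np.radians(d["fovy"]/2))
    if save: cv2.imwrite(f"pics/{save}.png",d["img"])
    return d
def rays(d,px):
    p=(np.atleast_2d(np.asarray(px,float))-[d["cx"],d["cy"]])/d["f"]
    r=np.linalg.norm(p,axis=1,keepdims=True)
    if d["name"]=="wrist": v=np.hstack([p*np.sinc(r/np.pi),np.cos(r)])
    else: v=np.hstack([p,np.ones_like(r)])
    v=v@d["Rm"].T; return v/np.linalg.norm(v,axis=1,keepdims=True)
def onz(d,px,z):
    v=rays(d,px); return d["eye"]+v*((z-d["eye"][2])/v[:,2:3])
def proj(d,P):
    v=(np.atleast_2d(P)-d["eye"])@d["Rm"]; n=np.linalg.norm(v[:,:2],axis=1,keepdims=True)
    k=np.arctan2(n,v[:,2:3])/np.maximum(n,1e-9) if d["name"]=="wrist" else 1/v[:,2:3]
    return v[:,:2]*k*d["f"]+[d["cx"],d["cy"]]
def tri(obs):
    A=0;b=0;L=[]
    for d,px in obs:
        v=rays(d,px)[0];M=np.eye(3)-np.outer(v,v);A=A+M;b=b+M@d["eye"];L.append((M,d["eye"]))
    P=np.linalg.solve(A,b); return P,[np.linalg.norm(M@(P-e)) for M,e in L]
def blobs(mask,amin=15):
    n,l,s,c=cv2.connectedComponentsWithStats(mask.astype(np.uint8))
    return [(c[i].round(1),s[i,4]) for i in range(1,n) if s[i,4]>=amin]
def hsv(d): return cv2.cvtColor(d["img"],cv2.COLOR_BGR2HSV)
E
python3 - <<'E'
from h import *
T=cam("top");S=cam("scene")
for d in(T,S):
    h=hsv(d)
    print("blue",blobs((abs(h[...,0].astype(int)-110)<12)&(h[...,1]>200)&(h[...,2]>120)))
    print("red",blobs(((h[...,0]<4)|(h[...,0]>176))&(h[...,1]>180)&(h[...,2]>100),4))
print("rim",tri([(T,[322,222]),(S,[329,289])]))
print("handle end",tri([(T,[311,292]),(S,[308,237])]))
print("knob",tri([(T,[162,163]),(S,[478,184])]), "mark",tri([(T,[197,211]),(S,[430,189])]))
print("disc",onz(T,[400,296],6),onz(S,[225,280],6))
print("tray corners",onz(T,[[200,168],[257,245]],52), onz(S,[[378,252],[474,289]],52))
E
```

```text
blue []
red [(array([196. , 210.5]), np.int32(6)), (array([493.2, 238.2]), np.int32(302)), (array([427.7, 259.8]), np.int32(9))]
blue [(array([223.3, 279.1]), np.int32(112))]
red [(array([387.8,  12.2]), np.int32(725)), (array([43.8, 87.1]), np.int32(729)), (array([430. , 189.1]), np.int32(7)), (array([210.7, 317.8]), np.int32(12)), (array([147.2, 356.4]), np.int32(769))]
rim (array([ 621.31372756, -205.71499162,   59.44437408]), [np.float64(0.20555490497714737), np.float64(0.20555490497714943)])
handle end (array([ 460.62011082, -181.67724052,   41.80842342]), [np.float64(2.475638521633573), np.float64(2.4756385216335484)])
knob (array([671.73362145,  87.53011843, 304.12672623]), [np.float64(0.5482701884858875), np.float64(0.5482701884859226)]) mark (array([598.56208275,  36.01036666, 241.52848467]), [np.float64(1.116610100406417), np.float64(1.1166101004063032)])
disc [[ 456.72578783 -395.29183783    6.        ]] [[ 462.93940445 -394.61858084    6.        ]]
tray corners [[748.16981248  87.74162113  52.        ]
 [565.05094875 -56.36029838  52.        ]] [[578.95657046 -57.53175432  52.        ]
 [758.89362004  80.59287047  52.        ]]
```

```bash
python3 - <<'E'
from h import *
import pickle
robot.move_ptp([540,-290,260],[np.pi,0,0])
W=cam("wrist","w1"); pickle.dump(W,open("w1.pkl","wb"))
print(W["eye"],W["orientation"],W["f"],W["cx"],W["cy"],robot.current_t())
for n,P in dict(rim=[621,-206,80],disc=[460,-395,6],axis=[613,78,189],mark=[598,36,241]).items(): print(n,proj(W,P))
E
```

```text
[ 615.19629867 -290.49579782  425.37661345] [ 2.86626159e+00 -3.99149952e-04 -1.57188316e+00] 371.64829954431775 319.41371932569007 240.34129994851804 1.675
rim [[228.83858589 133.98864493]]
disc [[404.82491338 269.12303519]]
axis [[-55.53261    177.55277098]]
mark [[-74.11617879 200.33141242]]
```

View pics/w1.png

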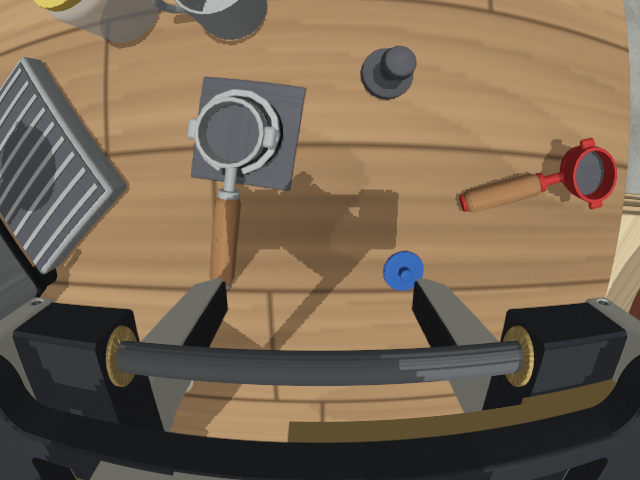

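The wrist view shows the portafilter rim at (230,133), lugs at (193,129) and (271,136), the handle running down to (222,285), and the blue disc at (404,271). The red look-alike is at (588,173).

```bash
cat >> h.py <<'E'
def basket(d,c,rad,lo,hi):
    """contour of the dark basket region around pixel c"""
    g=cv2.cvtColor(d["img"],cv2.COLOR_BGR2GRAY); s=hsv(d)[...,1]
    m=((g>lo)&(g<hi)&(s<90)).astype(np.uint8)
    cv2.floodFill; k=np.zeros_like(m); cv2.circle(k,tuple(int(v) for v in c),rad,1,-1); m&=k
    cs,_=cv2.findContours(m,cv2.RETR_EXTERNAL,cv2.CHAIN_APPROX_NONE)
    q=max(cs,key=cv2.contourArea); return cv2.fitEllipse(q),q[:,0,:],cv2.contourArea(q)
def circ(P):
    A=np.c_[2*P[:,:2],np.ones(len(P))]; x=np.linalg.lstsq(A,(P[:,:2]**2).sum(1),rcond=None)[0]
    return x[:2],np.sqrt(x[2]+x[:2]@x[:2])
E
python3 - <<'E'
from h import *
import pickle
W=pickle.load(open("w1.pkl","rb"));T=cam("top");S=cam("scene")
g=cv2.cvtColor(W["img"],cv2.COLOR_BGR2GRAY)
print("row",g[133,180:285:3]); print("col",g[85:180:3,232])
for d,c in((T,(322,222)),(S,(329,289))):
    gg=cv2.cvtColor(d["img"],cv2.COLOR_BGR2GRAY); print(gg[c[1],c[0]-24:c[0]+25:2],gg[c[1]-24:c[1]+25:2,c[0]])
h=hsv(W); b=(abs(h[...,0].astype(int)-108)<14)&(h[...,1]>150)&(h[...,2]>100); print("blue",blobs(b))
c,r=circ(onz(W,max(cv2.findContours(b.astype(np.uint8),0,1)[0],key=len)[:,0,:],5));print("disc",c,r)
print("handle hsv",h[240,[205,212,218,224,230,236,245]].tolist(), "table",h[200,330].tolist())
big=cv2.resize(W["img"][70:300,150:450],None,fx=2.6,fy=2.6,interpolation=cv2.INTER_CUBIC); cv2.imwrite("pics/w1c.png",big)
E
```

```text
row [146 146 145 174 186 183 108  80  78 102 101 103 102 102 100 102 102 100
 100 101 101 101 101  99 101 102  97 183 124 183 187 165 128  81  13]
col [100 101 191 196 167 179  80 102 101  99  98  98  99 101 101 101 101 101
  99 101 100 102 101 101 100 109 149 182 172 169 167 163]
[112 145 146 146 139 101  58  55  55  55  55  55  55  58  67  67  67  66
  66  51  45  40  40  60  55] [143 144 143 137 104  59  55  54  55  55  55  56  55  56  65  67  66  67
  67  67  68  62  51  68  49]
[110 110 138 226 226 155 195 105 107 110 110 109 108 107 111 111 110 109
 191 171 107 150 106 112 159] [167 171 147 225 135 122 122 116 112 111 108 108 108 108 106 199 140 117
 123 142 103 227 188 115  49]
blue [(array([402.7, 270.2]), np.int32(1128))]
disc [ 457.80888501 -392.89448854] 24.144551228444556
handle hsv [[16, 105, 165], [14, 124, 150], [15, 127, 169], [15, 123, 178], [15, 132, 116], [14, 134, 78], [16, 113, 113]] table [16, 113, 104]
```

View pics/w1c.png

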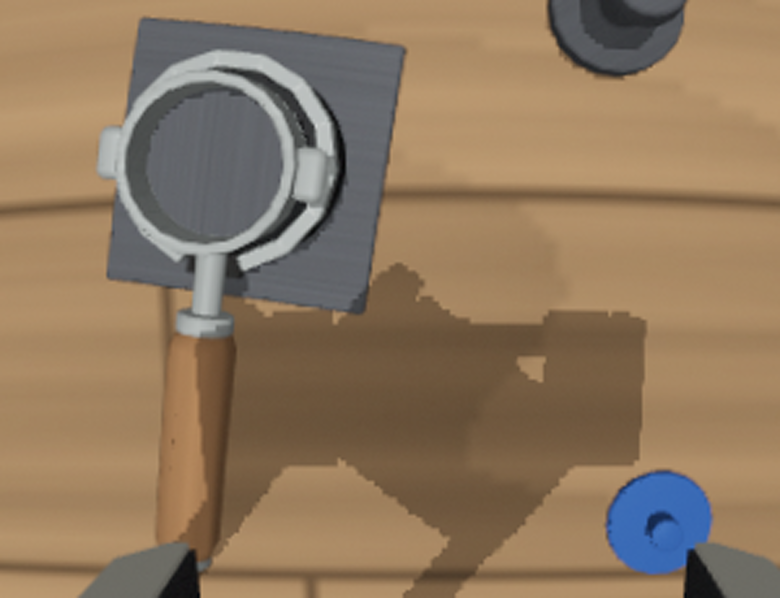

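The crop shows the rim ring clearly: rim centre near crop (210,162), lug tips at (99,152) and (327,177), neck collar at (204,323), handle end about (187,560), disc at (660,522) with its knob at (665,531).

```bash
cat >> h.py <<'E'
def inner(d,c,th):
    """inner rim edge: dark component holding pixel c"""
    g=cv2.resize(cv2.cvtColor(d["img"],cv2.COLOR_BGR2GRAY),None,fx=4,fy=4,interpolation=cv2.INTER_CUBIC)
    n,l=cv2.connectedComponents((g<th).astype(np.uint8),connectivity=4)
    q=max(cv2.findContours((l==l[4*c[1],4*c[0]]).astype(np.uint8),0,1)[0],key=cv2.contourArea)
    return (cv2.convexHull(q)[:,0,:]+.5)/4-.5
E
python3 - <<'E'
from h import *
import pickle
W=pickle.load(open("w1.pkl","rb"));T=cam("top");S=cam("scene")
obs=[]
for d,c,th in((W,(230,133),145),(T,(322,222),85),(S,(329,286),150)):
    q=inner(d,c,th)
    if np.ptp(q[:,0])>120: print(d["name"],"leak",np.ptp(q,axis=0)); continue
    e=cv2.fitEllipse(q.astype(np.float32)); obs.append((d,e[0])); print(d["name"],e)
    for z in(76,82,88): print(z,*circ(onz(d,q,z)))
if len(obs)>1:
    print(tri(obs))
    for o in obs[1:]: print(o[0]["name"],tri([obs[0],o]))
cr=lambda x,y:[x/2.6+150,y/2.6+70]
for z in(80,):
    L=onz(W,[cr(99,152),cr(327,177)],z-9); v=L[0]-L[1]; print("lugs",L[:,:2],np.linalg.norm(v),"yaw",np.arctan2(v[1],v[0])-np.pi/2, L.mean(0))
    H=onz(W,[cr(205,322),cr(197,345),cr(187,545)],z-33+8); print(H)
kn=onz(W,[cr(666,531)],22); print("knob",kn)
E
```

```text
wrist ((228.10159301757812, 132.09603881835938), (61.099666595458984, 63.244327545166016), 14.449728012084961)
76 [ 622.97136876 -203.72297531] 30.248434233007174
82 [ 622.83784402 -205.21316359] 29.728964416153914
88 [ 622.70431929 -206.70335187] 29.209494599304985
top leak [195.75 207.25]
scene ((328.91015625, 283.5451965332031), (22.043790817260742, 26.73153305053711), 90.9502944946289)
76 [ 617.67856187 -204.05237659] 28.529413663370285
82 [ 621.01785307 -205.83125934] 28.37052048249049
88 [ 624.35714428 -207.61014208] 28.211627301602814
(array([ 622.71543684, -206.57785106,   84.47126835]), [np.float64(0.14886157752019), np.float64(0.14886157752023454)])
scene (array([ 622.71543684, -206.57785106,   84.47126835]), [np.float64(0.14886157752019), np.float64(0.14886157752023454)])
lugs [[ 629.03141624 -162.09896308]
 [ 615.62580999 -249.36428233]] 88.2889926469632 yaw -0.15242736496503295 [ 622.32861311 -205.7316227    71.        ]
[[ 560.19762528 -197.75025422   55.        ]
 [ 551.03091565 -193.98521449   55.        ]
 [ 465.89435926 -183.47035632   55.        ]]
knob [[ 459.44508623 -393.12895064   22.        ]]
```

```bash
python3 - <<'E'
from h import *
D=[np.pi,0,0]
robot.move_ptp([459,-393,60],D)
print(robot.move_linear([459,-393,9.5],speed=100,f_stop=8),robot.current_tcp_pos(),robot.current_contact_force())
robot.move_gripper(0)
print("w mm",93*robot.current_gripper_width(),robot.current_finger_force())
robot.move_linear([459,-393,140],speed=200)
robot.move_ptp([622.8,-206,130],D)
W=cam("wrist","w2"); import pickle; pickle.dump(W,open("w2.pkl","wb"))
print(93*robot.current_gripper_width(),robot.current_tcp_pos(),robot.current_t())
E
```

```text
False [ 459.51460054 -393.16789243    9.96565051] [-0.45653865 -0.68488055  0.80339309]
w mm 13.016082863360978 29.99984085559845
13.233658303191092 [ 621.95490847 -207.47748862  129.64956649] 6.5417
```

View pics/w2.png

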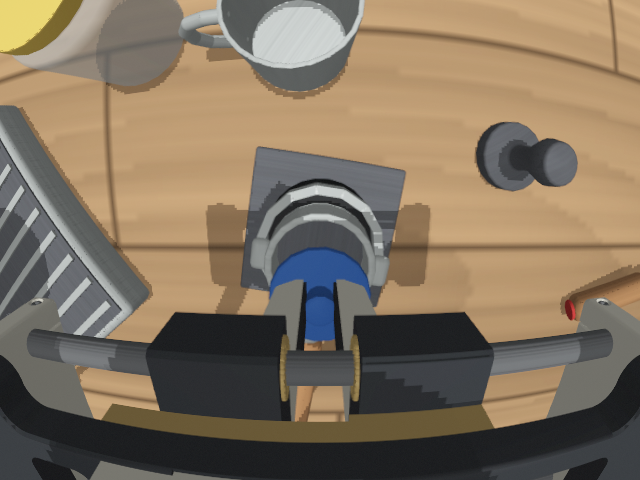

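The view shows the blue disc held level between the fingers (front edge at 320,249, sides at 271 and 370) above the basket, whose rim spans about 265–383 in columns.

```bash
python3 - <<'E'
from h import *
import pickle
from scipy.optimize import least_squares
W=pickle.load(open("w2.pkl","rb")); h=hsv(W).astype(int); g=cv2.cvtColor(W["img"],cv2.COLOR_BGR2GRAY)
def fit(P,r): return least_squares(lambda c:np.hypot(*(P[:,:2]-c).T)-r,P[:,:2].mean(0)).x
b=(abs(h[...,0]-108)<14)&(h[...,1]>120)
# front upper edge of disc: first blue pixel per column
cols=[c for c in range(276,366,3)]; P=np.array([[c,np.flatnonzero(b[:,c])[0]-.5] for c in cols])
Q=onz(W,P,126-.5); print("disc c",fit(Q,26),circ(Q)); 
tcp=robot.current_tcp_pos(); print("tcp",tcp)
# outer rim/inner edge: going up from disc edge find bright (>150) ring per column
I=[];O=[]
for c in range(286,358,4):
    r0=int(P[np.argmin(abs(P[:,0]-c)),1])-3; seg=g[150:r0,c][::-1]
    k=np.flatnonzero(seg>140)
    if len(k): I.append([c,r0-1-k[0]+.5])
I=np.array(I); print(I[:, 1])
for z in(84.5,):
    X=onz(W,I,z); print("rim",fit(X,29),circ(X))
print(g[195:250,320])
E
```

```text
disc c [ 620.68448151 -206.60178322] (array([ 621.79469858, -206.61011618]), np.float64(25.024534689539255))
tcp [ 621.95490847 -207.47748862  129.64956649]
[230.5 228.5 225.5 222.5 221.5 220.5 220.5 219.5 219.5 219.5 219.5 221.5
 221.5 222.5 223.5 226.5 229.5 231.5]
rim [ 622.23530415 -206.5014143 ] (array([ 619.95992524, -206.45417481]), np.float64(31.09800697145632))
[137  59  60  58  59  55  38  55 131 123 108 105 106 105 106 106 105 106
 135 183 205 208 204 198 175 136  92  74  75  75  75  75  75  76  76  75
  75  75  76  75  76  76  75  76  75  76  76  75  74  75  74  70  57  53
  62]
```

```bash
python3 - <<'E'
from h import *
p=[623.6,-206.1]
robot.move_linear([*p,105],speed=60)
print(robot.current_tcp_pos())
print(robot.move_linear([*p,70.5],speed=50,f_stop=5),robot.current_tcp_pos(),robot.current_contact_force())
robot.move_gripper(0.205); robot.sleep(0.2)
print(93*robot.current_gripper_width(),robot.current_finger_force(),robot.current_contact_force())
robot.move_linear([*p,150],speed=150)
robot.move_ptp([540,-206,230],[np.pi,0,0])
W=cam("wrist","w3"); import pickle; pickle.dump(W,open("w3.pkl","wb"))
c=proj(W,[622,-206,84])[0].astype(int); print(c,robot.current_t())
x0,y0=max(c[0]-130,0),max(c[1]-100,0); cv2.imwrite("pics/w3c.png",cv2.resize(W["img"][y0:y0+230,x0:x0+260],None,fx=2.5,fy=2.5)); print(x0,y0)
E
```

```text
[ 623.43121611 -206.12293536  104.57302537]
True [ 623.74223777 -205.95715164   71.46776556] [0.75613769 0.02832502 4.17000631]
18.956776528025618 0.0 [-1.13645958 -0.46812281 -0.04406722]
[319 130] 9.5833
189 30
```

View pics/w3c.png

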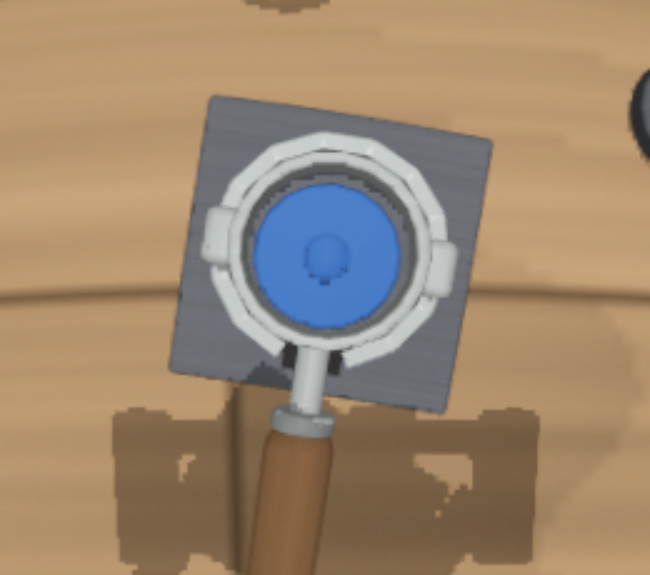

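The crop shows the disc lying flat and centred in the basket (disc centre 327,256, rim centre about 330,250), with the portafilter undisturbed.

```bash
python3 - <<'E'
from h import *
import pickle
W1=pickle.load(open("w1.pkl","rb"));W3=pickle.load(open("w3.pkl","rb"))
e1=cv2.fitEllipse(inner(W1,(230,133),145).astype(np.float32))[0]
q=inner(W3,(319,130),140);e3=cv2.fitEllipse(q.astype(np.float32))[0]; print(e1,e3,np.ptp(q,axis=0),circ(onz(W3,q,85)))
print("rim13",tri([(W1,e1),(W3,e3)]))
S=cam("scene"); print("rim3S",tri([(W3,e3),(S,[328.9,283.5])]))
cr=lambda x,y:[x/2.5+189,y/2.5+30]
L=onz(W3,[cr(203,235),cr(457,270)],76); v=L[0]-L[1]; print("lugs",L[:,:2],np.linalg.norm(v),"yaw",np.arctan2(v[1],v[0])-np.pi/2,L.mean(0))
print(onz(W3,[cr(302,420),cr(285,560)],58))
robot.move_ptp([630,-60,390],[np.pi,0,np.pi/2])
W=cam("wrist","w4"); pickle.dump(W,open("w4.pkl","wb")); print(W["eye"],robot.current_tcp_pos(),robot.current_t())
E
```

```text
(228.10159301757812, 132.09603881835938) (320.2445373535156, 129.70701599121094) [70.75 70.  ] (array([ 622.93791277, -206.45549766]), np.float64(29.256918349990045))
rim13 (array([ 622.80761501, -206.4487716 ,   84.57040378]), [np.float64(0.08118358456859182), np.float64(0.08118358456864176)])
rim3S (array([ 622.8058926 , -206.60447485,   84.67771339]), [np.float64(0.17568843450700372), np.float64(0.17568843450693777)])
lugs [[ 628.61456888 -163.98591014]
 [ 616.49402059 -250.39547385]] 87.25548917566793 yaw -0.13935936575055474 [ 622.55429474 -207.190692     76.        ]
[[ 561.17352583 -196.87343624   58.        ]
 [ 507.37092234 -189.98304883   58.        ]]
[630.97970704  15.32064865 553.93770679] [629.91926706 -60.4062564  388.35126626] 10.8583
```

View pics/w4.png

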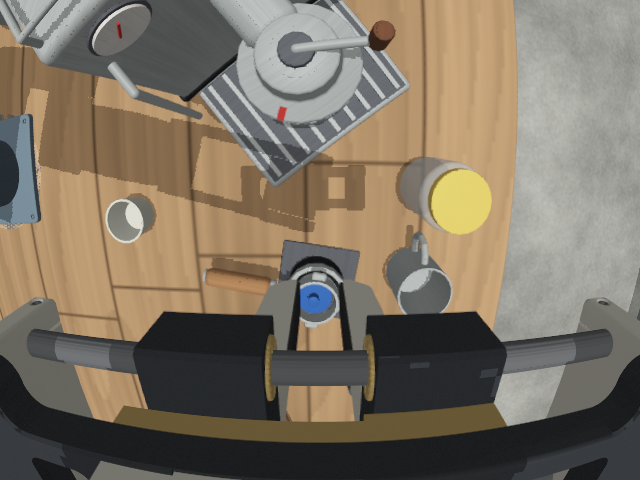

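The view shows the group from above: hub at (296,49), paddle knob (382,35), red mark (282,113), tray front corners at (273,183) and (408,87), steam wand from (110,65) to (135,95), and the portafilter with the disc at (315,300).

```bash
python3 - <<'E'
from h import *
import pickle
W=pickle.load(open("w4.pkl","rb"))
cv2.imwrite("pics/w4c.png",cv2.resize(W["img"][0:196,190:430],None,fx=3,fy=3,interpolation=cv2.INTER_CUBIC))
E
```

```text
(no output)
```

View pics/w4c.png

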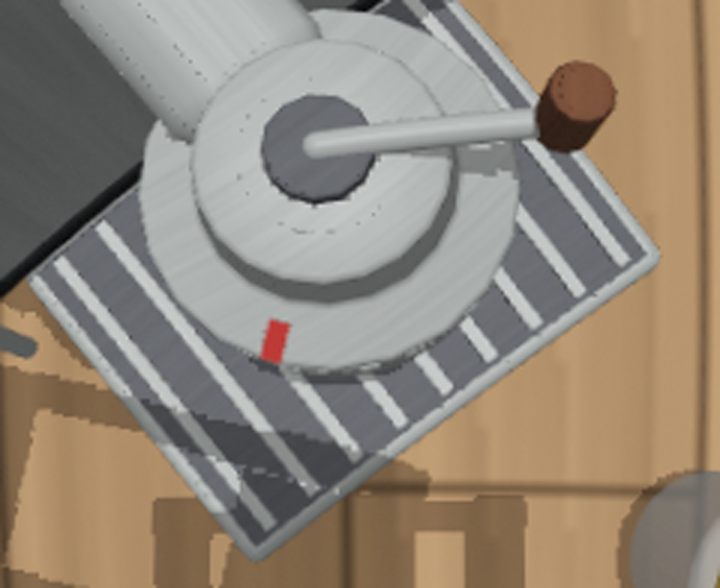

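The crop shows the hub at (318,148), bell edge, cap circle, red mark (275,341), knob top (582,90) and tray corners (257,548), (656,255).

```bash
python3 - <<'E'
from h import *
import pickle
W=pickle.load(open("w4.pkl","rb"))
cr=lambda P:np.array(P,float)/3+[190,0]-.33
bell=onz(W,cr([(141,190),(160,280),(262,362),(470,310),(510,235),(518,180),(490,80),(400,20),(340,10)]),241)
cap=onz(W,cr([(191,170),(250,270),(320,283),(400,262),(457,150),(420,75),(370,48),(315,38)]),277)
hub=onz(W,cr([(318,148)]),279)[0]
print("bell",circ(bell),"cap",circ(cap),"hub",hub)
mark=onz(W,cr([(275,341)]),241)[0]; knob=onz(W,cr([(582,90)]),312)[0]; print("mark",mark,"knob",knob)
tc=onz(W,cr([(257,548),(656,255)]),52); v=tc[1]-tc[0]; yaw=np.arctan2(v[1],v[0])+np.pi/2; print("tray",tc[:,:2],np.linalg.norm(v),"yaw",yaw, "axis",tc.mean(0)[:2]+80*np.array([np.cos(yaw),np.sin(yaw)]))
for A in (circ(bell)[0],circ(cap)[0]):
    m=mark[:2]-A;k=knob[:2]-A; print("mark r",np.hypot(*m),"yaw->",np.arctan2(m[1],m[0])+np.pi+.96,"knob r",np.hypot(*k),"ang",np.arctan2(k[1],k[0]))
w=onz(W,[[135,95]],120)[0]; 
T=cam("top");S=cam("scene"); 
h=hsv(W)
def red(d,c):
    h=hsv(d).astype(int); m=((h[...,0]<6)|(h[...,0]>174))&(h[...,1]>130)&(h[...,2]>80); k=np.zeros(m.shape,np.uint8); cv2.circle(k,c,12,1,-1); m=m&(k>0); return blobs(m,1)
rs=[(d,max(red(d,c),key=lambda b:b[1])) for d,c in((W,(282,113)),(T,(196,210)),(S,(430,189)))]; print([r[1] for r in rs])
print("mark tri",tri([(d,b[0]) for d,b in rs]), "W+S",tri([(d,b[0]) for d,b in rs[::2]]))
# wand: machine frame
A=circ(bell)[0]; ex=np.array([np.cos(yaw),np.sin(yaw)]); ey=np.array([-ex[1],ex[0]]); print("wand tip machine xy",(w[:2]-A)@ex,(w[:2]-A)@ey)
r=rays(W,[[110,65]])[0]; t=(95-(W["eye"][:2]-A)@ex)/(r[:2]@ex); P=W["eye"]+t*r; print("wand root",P,(P[:2]-A)@ey)
E
```

```text
bell (array([613.31978566,  81.76315146]), np.float64(53.425942282075084)) cap (array([614.06020183,  80.46112556]), np.float64(32.621711667427114)) hub [613.10779459  82.93277391 279.        ]
mark [598.61855679  36.82173503 241.        ] knob [672.30350477  89.43472476 312.        ]
tray [[569.62197719 -43.93940116]
 [749.88067499  92.04671333]] 225.79951608501227 yaw 2.2171037912209113 axis [611.57190858  87.91869917]
mark r 47.28485001812238 yaw-> 2.2146483027735933 knob r 59.4805191376049 ang 0.12933652043360414
mark r 46.290828546327155 yaw-> 2.190698911040937 knob r 58.93053385539443 ang 0.15286888906140436
[(array([281.1, 113.6]), np.int32(84)), (array([196.4, 210.6]), np.int32(10)), (array([429.8, 189.1]), np.int32(12))]
mark tri (array([598.7345698 ,  36.41329136, 241.6918171 ]), [np.float64(0.28017167996230696), np.float64(0.3453563232824527), np.float64(0.21750869091135427)]) W+S (array([598.55881987,  36.67441822, 241.42357679]), [np.float64(0.1383561564998913), np.float64(0.13835615649991942)])
wand tip machine xy 128.55797032549796 170.33040120209355
wand root [461.06093331  85.90089521 280.63935627] 119.05830102426869
```

```bash
cat >> h.py <<'E'
AX=np.array([613.3,81.5]); MY=2.215; PF=np.array([622.8,-206.5,84.6]); PY=-0.143; GR=105
def ori(yaw,t):
    e=np.array([np.cos(yaw),np.sin(yaw),0]);Z=np.array([0,0,1.])
    z=-np.cos(t)*Z+np.sin(t)*e; x=np.cos(t)*e+np.sin(t)*Z
    M=np.c_[x,np.cross(z,x),z]; return R.from_matrix(M).as_euler("xyz"),z
def grip(c,yaw,t,rz):
    """tool pose that puts the held portafilter's rim centre at c(xy), rz"""
    o,z=ori(yaw,t); g=np.array([c[0]-GR*np.cos(yaw),c[1]-GR*np.sin(yaw),rz-33]); return g+19*z,o
E
python3 - <<'E'
from h import *
import pickle
W=pickle.load(open("w4.pkl","rb"))
ex=np.array([np.cos(MY),np.sin(MY)]);ey=np.array([-ex[1],ex[0]])
for px in([110,65],[135,95],[140,97],[200,115]):
    r=rays(W,[px])[0]; t=(120-(W["eye"][:2]-AX)@ey)/(r[:2]@ey); P=W["eye"]+t*r; print(px,"on wand plane: x_m",(P[:2]-AX)@ex,"z",P[2])
for t in(.5,.7,.85):
    for n,(c,y,z) in dict(stand=(PF,PY,84.6),lift=(PF,PY,150),entry0=(AX,MY-.96,165),entry=(AX,MY-.96,214),mid=(AX,MY-.5,215),home=(AX,MY,217)).items():
        q=robot.inverse_kinematics(*grip(c,y,t,z)); print(t,n,None if q is None else np.round(q,2))
for a in(.129+.4,.129,-.9,-1.17):
    q=robot.inverse_kinematics([*(AX+60*np.array([np.cos(a),np.sin(a)])),292],[np.pi,0,a+np.pi/2]); print(a,None if q is None else np.round(q,2))
E
```

```text
[110, 65] on wand plane: x_m 96.50079140040062 z 277.9613220015863
[135, 95] on wand plane: x_m 61.566171185123146 z 271.09995351639486
[140, 97] on wand plane: x_m 60.09000578160537 z 263.60285511052336
[200, 115] on wand plane: x_m 48.173497885878035 z 121.08954992958326
0.5 stand [-0.73  0.31  2.17  0.88  0.35  0.2 ]
0.5 lift [-0.73  0.18  2.11  0.59  0.5   0.51]
0.5 entry0 [-0.52  0.41  1.71  0.53  1.19 -0.45]
0.5 entry [-0.52  0.36  1.65  0.51  1.28 -0.39]
0.5 mid [-0.44  0.56  1.32  0.41  1.55 -0.66]
0.5 home [-0.31  0.76  0.96  0.29  1.84 -0.94]
0.7 stand [-0.83  0.34  2.33  1.81  0.43 -0.82]
0.7 lift [-0.83  0.17  2.27  1.31  0.44 -0.27]
0.7 entry0 [-0.62  0.47  1.73  0.7   1.27 -0.64]
0.7 entry [-0.62  0.41  1.69  0.68  1.36 -0.57]
0.7 mid [-0.51  0.63  1.29  0.54  1.67 -0.73]
0.7 home [-0.35  0.87  0.83  0.4   2.02 -0.93]
0.85 stand [-0.91  0.43  2.43  2.15  0.67 -1.26]
0.85 lift [-0.91  0.22  2.39  1.81  0.57 -0.85]
0.85 entry0 [-0.69  0.53  1.75  0.8   1.35 -0.76]
0.85 entry [-0.69  0.46  1.71  0.79  1.42 -0.68]
0.85 mid [-0.55  0.7   1.27  0.63  1.76 -0.77]
0.85 home [-0.38  0.96  0.74  0.49  2.15 -0.9 ]
0.529 [ 0.    0.46  1.07  0.    1.61 -0.53]
0.129 [-0.03  0.47  1.05  0.    1.62 -0.16]
-0.9 [-0.12  0.41  1.14 -0.    1.59  0.78]
-1.17 [-0.13  0.39  1.18 -0.    1.58  1.04]
```

```bash
python3 - <<'E'
from h import *
t=.4
p,o=grip(PF,PY,t,84.6); _,z=ori(PY,t)
robot.move_gripper(0.6)
robot.move_ptp(p-90*z,o)
print(robot.move_linear(p,speed=120,f_stop=8),p,robot.current_tcp_pos())
robot.move_gripper(0); print("w",93*robot.current_gripper_width(),robot.current_finger_force(),robot.current_contact_force())
f0=robot.current_contact_force()
robot.move_linear(p+[0,0,8],speed=40); print(robot.current_contact_force(),robot.current_ft_torque())
robot.move_linear(p+[0,0,75],speed=80); robot.sleep(.2)
print(93*robot.current_gripper_width(),robot.current_tcp_pos(),p+[0,0,75],robot.current_contact_force(),robot.current_ft_torque(),robot.current_t())
W=cam("wrist","w5");S=cam("scene","s5")
import pickle; pickle.dump((W,S),open("w5.pkl","wb"))
print("predicted rim px",proj(W,PF+[0,0,75]),proj(S,PF+[0,0,75]))
s=S["img"]; c=proj(S,PF+[0,0,75])[0].astype(int); a=s[c[1]-75:c[1]+75,c[0]-70:c[0]+70]
cv2.imwrite("pics/c5.png",np.hstack([cv2.resize(a,(448,480),interpolation=cv2.INTER_CUBIC),W["img"][:,150:500]])); print(c-[70,75])
E
```

```text
False [ 526.19517107 -192.59056864   34.09984111] [ 526.53947548 -192.64072073   34.50649699]
w 25.69584488168122 29.99954402446747 [-1.07327632  0.90820914  1.25761258]
[ 1.09979054 -0.30278043 -4.40744097] [0.11751598 0.67368199 0.01456454]
25.66752535095749 [ 525.89967187 -192.37216741  108.46377172] [ 526.19517107 -192.59056864  109.09984111] [-0.26846096 -0.18280185 -3.92085813] [0.14199457 0.71272241 0.02413992] 16.0167
predicted rim px [[320.26640576  57.13448242]] [[329.43011309 263.86817058]]
[259 188]
```

View pics/c5.png

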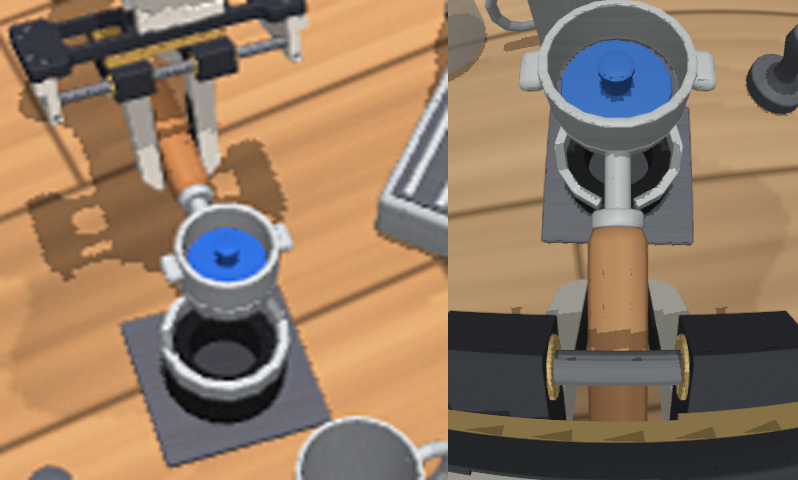

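Left (scene): the portafilter hangs level, clear of the stand, rim at crop (228,243). Right (wrist): the rim is at about (619,62) with the disc still flat inside, close to the predicted (618,57).

```bash
python3 - <<'E'
from h import *
import pickle
W,S=pickle.load(open("w5.pkl","rb"))
g=cv2.cvtColor(W["img"],cv2.COLOR_BGR2GRAY)
print(g[0:130,320][::2]); print(g[60,235:405:2])
P=PF+[0,0,75]; a=np.linspace(0,2*np.pi,9)[:-1]
for r in (29,33.5): print(r,proj(W,P+np.c_[r*np.cos(a+PY),r*np.sin(a+PY),0*a]).round(1).tolist())
gs=cv2.cvtColor(S["img"],cv2.COLOR_BGR2GRAY); c=proj(S,P)[0]; b=(abs(hsv(S)[...,0].astype(int)-110)<14)&(hsv(S)[...,1]>150)
print([x for x in blobs(b) if abs(x[0]-c).max()<25], proj(S,P-[0,0,19]),proj(S,P-[0,0,26-5]))
bw=(abs(hsv(W)[...,0].astype(int)-110)<14)&(hsv(W)[...,1]>120); ys,xs=np.nonzero(bw[:150]); print("disc W x",xs.min(),xs.max(),"y",ys.min(),ys.max())
d=proj(W,P-[0,0,20]+np.c_[26*np.cos(a+PY),26*np.sin(a+PY),0*a]); print("pred disc",d.min(0),d.max(0))
E
```

```text
[186 190 185  99  93  92  92  91  91  94  95  93  93  95  94  94  93  92
  97  75  99 103 104 104 105 104 100 102 103 104 104 105 105 104 108 110
 111 113 112 109 105  46  45  44  45  46  44  47  67  71  73 107 108 108
 108 108 109 108 109 173 188 199 203 184  96]
[189 189 176 182 186 185 184 140  83  81  82  83  83  84  84  84  85  96
  72  97 103 105 104 105 104 104 105 105 104 104 105 106 104 100 100 104
 104 103 104 104 105 104 104 103 104 103 103 103 103  99  98 104 105 105
 105 104 105 105 105 105 104 105 104 104 102 101  66  95  90  91  90  89
  90  89  88  89  87 114 167 189 188 186 170 188 187]
29 [[320.2, 7.8], [273.7, 22.2], [250.9, 59.2], [268.4, 99.8], [320.4, 117.9], [372.3, 99.7], [389.5, 59.2], [366.7, 22.2]]
33.5 [[320.1, 1.0], [267.0, 17.4], [240.5, 59.8], [260.0, 107.0], [320.4, 128.3], [380.7, 107.0], [400.0, 59.8], [373.3, 17.5]]
[(array([329.5, 267.3]), np.int32(311))] [[329.32333674 269.02534949]] [[329.31225282 269.56069072]]
disc W x 263 373 y 40 116
pred disc [264.27399961  38.46915792] [376.09033521 131.5583041 ]
```

```bash
python3 - <<'E'
from h import *
t=.4; y=MY-.96; e=np.array([np.cos(y),np.sin(y)])
robot.move_ptp(*grip(AX-160*e,y,t,168))
robot.move_linear(*grip(AX,y,t,168),speed=100)
robot.sleep(.2)
p,_=grip(AX,y,t,168); print("err",robot.current_tcp_pos()-p,robot.current_contact_force(),robot.current_t())
for z in(186,194,200,207):
    s=robot.move_linear(grip(AX,y,t,z)[0],speed=30,f_stop=5)
    print(z,s,robot.current_tcp_pos()-grip(AX,y,t,z)[0],robot.current_contact_force().round(2),robot.current_ft_torque().round(2))
    if s: break
S=cam("scene","s6"); cv2.imwrite("pics/c6.png",cv2.resize(S["img"][110:300,370:560],None,fx=3.1,fy=3.1,interpolation=cv2.INTER_CUBIC)); print(robot.current_t())
E
```

```text
err [-0.00840841 -0.38585249 -0.00257297] [ 0.92310023 -0.49362361 -2.81557483] 19.2917
186 False [-0.06854667  0.01223958 -0.01292384] [ 0.39  0.29 -3.66] [-0.66  0.15  0.02]
194 False [ 0.16834928 -0.10778723  0.24814762] [-0.19  1.43 -3.53] [-0.73  0.16 -0.01]
200 False [ 0.19326191 -0.07886947  0.30223856] [-0.02 -0.16 -3.63] [-0.69  0.11 -0.02]
207 False [ 0.17656131 -0.08360169  0.31802611] [ 0.34  0.44 -4.02] [-0.62  0.13 -0.05]
21.2417
```

```bash
python3 - <<'E'
from h import *
t=.4; y=MY-.96
s=robot.move_linear(grip(AX,y,t,216)[0],speed=15,f_stop=4)
print(s,robot.current_tcp_pos()-grip(AX,y,t,216)[0],robot.current_contact_force().round(2),robot.current_ft_torque().round(2),robot.current_t())
E
```

```text
False [-0.05859137 -0.06327638 -0.11655276] [-0.6  -0.55 -5.57] [-1.1   0.28  0.04] 21.9917
```

```bash
python3 - <<'E'
from h import *
t=.4; y=MY-.96
for z in (216.7,217.4,218):
    s=robot.move_linear(grip(AX,y,t,z)[0],speed=10,f_stop=4); robot.sleep(.1)
    F=robot.current_contact_force(); print(z,s,robot.current_tcp_pos()[2]-grip(AX,y,t,z)[0][2],F.round(2),robot.current_ft_torque().round(2),robot.current_t())
    if F[2]<-8.5: break
E
```

```text
216.7 False -0.1352629254284352 [-0.82 -1.42 -6.83] [-1.19  0.35  0.02] 22.3417
217.4 False 0.025881856711606588 [-0.74 -1.3  -5.86] [-1.21  0.38  0.05] 22.6917
218 False 0.03657155942713075 [-1.25 -1.79 -6.2 ] [-1.21  0.36  0.02] 23.0417
```

```bash
python3 - <<'E'
from h import *
t=.4
robot.move_linear(grip(AX,MY-.96,t,215.3)[0],speed=10)
print(robot.current_contact_force().round(2),robot.current_ft_torque().round(2))
n=12
for i in range(1,7):
    y=MY-.96+.96*i/n; p,o=grip(AX,y,t,215.3+2.4*i/n)
    s=robot.move_linear(p,o,speed=30,f_stop=25)
    e=np.array([-np.sin(y),np.cos(y),0]); F=robot.current_contact_force()
    print(i,s,(robot.current_tcp_pos()-p).round(2),F.round(1),"tang",round(F@e,1),robot.current_ft_torque().round(2),robot.current_t())
    if s: break
E
```

```text
[ 0.83  0.44 -3.04] [-0.67  0.14  0.03]
1 False [ 0.14  0.01 -0.12] [-0.1  0.1 -3. ] tang 0.2 [-0.72  0.14  0.08] 23.8667
2 False [-0.03  0.07 -0.14] [-0.7 -0.6 -3.8] tang 0.6 [-0.73  0.05  0.01] 24.275
3 False [-0.07  0.1  -0.18] [-0.   0.4 -3.9] tang 0.0 [-0.74 -0.05  0.01] 24.6833
4 False [ 0.14  0.05 -0.03] [ 0.5  0.2 -3.2] tang -0.5 [-0.63 -0.15 -0.05] 25.0917
5 False [0.1  0.16 0.1 ] [-0.2 -0.5 -0.9] tang 0.2 [-0.42 -0.24 -0.07] 25.5
6 False [0.02 0.08 0.12] [-0.9 -1.   0.4] tang 1.0 [-0.28 -0.17  0.01] 25.9083
```

```bash
python3 - <<'E'
from h import *
t=.4; n=12; z=216.5
for i in range(7,13):
    y=MY-.96+.96*i/n; F=robot.current_contact_force()
    z+=.25+ (0.25 if F[2]>0 else 0)
    p,o=grip(AX,y,t,z)
    s=robot.move_linear(p,o,speed=30,f_stop=25)
    e=np.array([-np.sin(y),np.cos(y),0]); F=robot.current_contact_force()
    print(i,s,round(z,2),(robot.current_tcp_pos()-p).round(2),F.round(1),"tang",round(F@e,1),robot.current_ft_torque().round(2),robot.current_t())
    if s: break
E
```

```text
7 False 217.0 [-0.    0.23  0.12] [-0.3 -0.9  1.1] tang 0.5 [-0.05 -0.18  0.01] 26.3167
8 False 217.5 [ 0.03 -0.16 -0.14] [ 0.3 -2.9 -0.1] tang 0.6 [-0.31 -0.15  0.23] 26.725
9 False 217.75 [-0.12 -0.07 -0.39] [-0.3 -3.3 -1.5] tang 1.6 [-0.55 -0.04  0.43] 27.1333
10 False 218.0 [-0.51 -0.21 -0.73] [-1.9 -3.8 -4.1] tang 3.4 [-0.84 -0.03  0.62] 27.5417
11 False 218.25 [-1.22 -0.22 -1.31] [-3.7 -4.2 -6.3] tang 5.4 [-0.99  0.25  0.82] 27.95
12 False 218.5 [-2.15  0.35 -1.82] [-4.8 -3.8 -6.4] tang 6.1 [-0.76  0.45  0.89] 28.3583
```

```bash
python3 - <<'E'
from h import *
import pickle
t=.4; robot.sleep(.2)
x=R.from_euler("xyz",robot.current_eef_rot()).as_matrix()[:,0]; print("tool yaw",np.arctan2(x[1],x[0]),"target",MY)
p,o=grip(AX,MY,t,218.5); print((robot.current_tcp_pos()-p).round(2),robot.current_contact_force().round(1),robot.current_ft_torque().round(2))
W=cam("wrist","w7"); W5=pickle.load(open("w5.pkl","rb"))[0]
for d in(W5,W):
    h=hsv(d); m=(abs(h[...,0].astype(int)-13)<5)&(h[...,1]>120)
    for r in(235,255,275,300): 
        k=np.flatnonzero(m[r,270:370])+270; print(r,k.min() if len(k) else None,k.max() if len(k) else None,len(k),end="; ")
    print()
E
```

```text
tool yaw 2.2141096089689616 target 2.215
[-2.16  0.32 -1.82] [-4.6 -2.8 -7.2] [-0.75  0.44  0.86]
235 293 346 54; 255 290 349 59; 275 290 349 56; 300 290 349 58; 
235 294 343 50; 255 290 348 52; 275 290 348 48; 300 290 349 52;
```

```bash
python3 - <<'E'
from h import *
import pickle
t=.4
p,o=grip(AX,MY+.02,t,217.5); robot.move_linear(p,o,speed=15,f_stop=25)
print((robot.current_tcp_pos()-p).round(2),robot.current_contact_force().round(1),robot.current_ft_torque().round(2))
robot.move_gripper(.55); robot.sleep(.3); print(robot.current_contact_force().round(2),93*robot.current_gripper_width())
_,z=ori(MY,t)
q=robot.current_tcp_pos(); robot.move_linear(q-80*z,speed=150)
e=np.array([np.cos(MY),np.sin(MY),0])
robot.move_ptp(q-80*z-90*e+[0,0,90],ori(MY,.4)[0])
W=cam("wrist","w8");S=cam("scene","s8");T=cam("top","t8"); pickle.dump((W,S,T),open("w8.pkl","wb"))
E=[AX[0]-166*e[0],AX[1]-166*e[1],184]; print([proj(d,E).round(1).tolist() for d in(W,S,T)],robot.current_t())
a=S["img"][110:290,390:570]
cv2.imwrite("pics/c8.png",np.hstack([cv2.resize(a,(480,480),interpolation=cv2.INTER_CUBIC),W["img"][:,160:480]]))
E
```

```text
[-2.64  0.09 -1.15] [-7.4 -3.8 -6.1] [-0.69  0.78  0.78]
[ 0.81 -0.51  1.2 ] 50.84947404519652Traceback (most recent call last):
  File "<stdin>", line 10, in <module>
bench.MotionError: the arm cannot take that pose within its joint ranges
```

```bash
python3 - <<'E'
from h import *
import pickle
W=cam("wrist","w8");S=cam("scene","s8");T=cam("top","t8"); pickle.dump((W,S,T),open("w8.pkl","wb"))
e=np.array([np.cos(MY),np.sin(MY),0])
P=[[*(AX-r*e[:2]),182+13*(r>60)] for r in(66,105,166)]
print(robot.current_tcp_pos(),[proj(d,P).round(1).tolist() for d in(W,S,T)],robot.current_t())
a=S["img"][110:290,390:570]
cv2.imwrite("pics/c8.png",np.hstack([cv2.resize(a,(480,480),interpolation=cv2.INTER_CUBIC),W["img"][:,160:480]]))
E
```

```text
[691.54907489 -19.76265668 239.33413337] [[[317.9, 194.1], [316.6, 256.1], [314.7, 355.2]], [[437.5, 223.0], [431.0, 236.5], [420.3, 258.6]], [[207.8, 190.3], [223.8, 179.7], [248.4, 163.1]]] 30.675
```

View pics/c8.png

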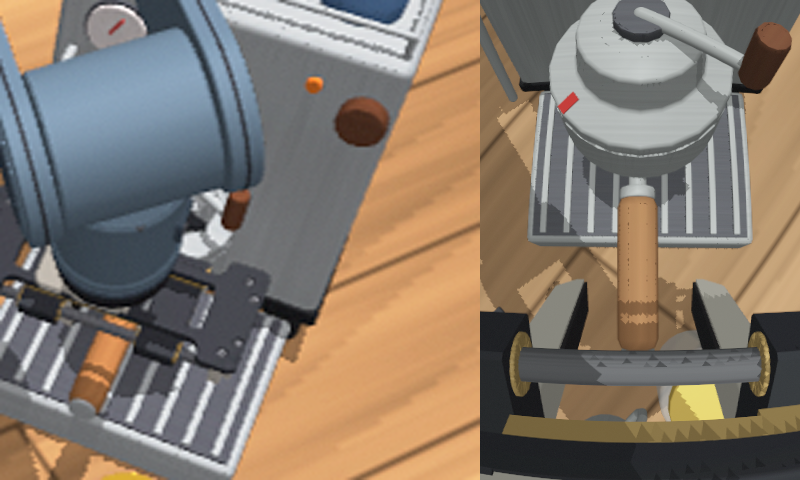

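The portafilter hangs by itself. Its handle runs straight out of the front (wrist column about 318 all along, parallel to the tray slats), and the paddle is still off with its knob at crop (765,55). Next I'll swing the paddle.

```bash
cat >> h.py <<'E'
def pad(th,t,back=0):
    o,z=ori(th+np.pi,t); return np.array([AX[0]+60*np.cos(th),AX[1]+60*np.sin(th),300])+(10-back)*z,o
E
python3 - <<'E'
from h import *
for t in(.25,.4):
    for th in(.125,-.3,-.9,-1.33):
        for b in(0,70):
            q=robot.inverse_kinematics(*pad(th,t,b)); print(t,th,b,None if q is None else np.round(q,2))
print(np.round(robot.current_qpos(),2))
E
```

```text
0.25 0.125 0 [-0.01  0.66  0.76 -0.04  1.97 -1.72]
0.25 0.125 70 [-0.01  0.73  0.48 -0.04  2.18 -1.73]
0.25 -0.3 0 [-0.1   0.64  0.81  0.05  1.94 -1.35]
0.25 -0.3 70 [-0.1   0.69  0.55  0.06  2.15 -1.35]
0.25 -0.9 0 [-0.21  0.53  0.99  0.16  1.81 -0.85]
0.25 -0.9 70 [-0.22  0.55  0.79  0.17  1.99 -0.84]
0.25 -1.33 0 [-0.27  0.42  1.16  0.22  1.68 -0.5 ]
0.25 -1.33 70 [-0.29  0.42  1.    0.22  1.84 -0.48]
0.4 0.125 0 [-0.01  0.79  0.56 -0.06  2.18 -1.73]
0.4 0.125 70 None
0.4 -0.3 0 [-0.11  0.76  0.63  0.09  2.14 -1.35]
0.4 -0.3 70 [-0.12  0.88  0.24  0.11  2.41 -1.32]
0.4 -0.9 0 [-0.25  0.6   0.9   0.26  1.95 -0.86]
0.4 -0.9 70 [-0.27  0.65  0.67  0.27  2.13 -0.83]
0.4 -1.33 0 [-0.33  0.46  1.14  0.34  1.76 -0.55]
0.4 -1.33 70 [-0.37  0.47  0.97  0.35  1.92 -0.53]
[-0.31  0.73  0.8   0.24  1.94 -0.92]
```

```bash
python3 - <<'E'
from h import *
t=.25; th=.127
q=robot.current_tcp_pos(); robot.move_linear(q+[0,0,130],speed=200)
robot.move_gripper(.28)
robot.move_ptp(*pad(th,t,70))
s=robot.move_linear(pad(th,t)[0],speed=60,f_stop=5); print("down",s,(robot.current_tcp_pos()-pad(th,t)[0]).round(2),robot.current_contact_force().round(2),robot.current_t())
if not s:
    for a in np.arange(th-.1,-1.15,-.1):
        p,o=pad(a,t); s=robot.move_linear(p,o,speed=40,f_stop=10); F=robot.current_contact_force()
        print(round(a,2),s,"tang",round(F@[-np.sin(a),np.cos(a),0],2),F.round(1),(robot.current_tcp_pos()-p).round(1))
        if s: break
print(robot.current_t())
E
```

```text
down False [ 0.25 -0.01  0.46] [-0.21 -0.44 -0.04] 34.2833
0.03 False tang -0.42 [-0.1 -0.4  0.5] [ 0.2 -0.4  0.2]
-0.07 False tang -0.81 [ 0.9 -0.9  0.2] [ 0.  -0.2  0.1]
-0.17 False tang 0.41 [0.6 0.3 0. ] [-0. -0.  0.]
-0.27 False tang 1.18 [ 0.2  1.2 -0.5] [-0. -0.  0.]
-0.37 False tang 0.21 [ 0.   0.2 -0. ] [-0.  -0.   0.1]
-0.47 False tang -0.41 [-0.6 -0.2 -0.3] [-0.  -0.   0.1]
-0.57 False tang 0.38 [ 0.5  0.2 -0.2] [-0.  -0.   0.1]
-0.67 False tang 0.42 [0.1 0.4 0.1] [-0.  -0.   0.1]
-0.77 False tang -0.1 [ 0.6 -0.7  0.6] [-0.  -0.   0.1]
-0.87 False tang -0.56 [-0.5 -0.2 -0.2] [-0.  -0.   0.2]
-0.97 False tang 1.32 [ 1.2  0.6 -0.1] [-0.1 -0.   0.1]
-1.07 False tang -0.0 [-0.3  0.5  0.1] [-0.  -0.   0.2]
37.7833
```

```bash
python3 - <<'E'
from h import *
t=.25
for a in np.arange(-1.12,-1.42,-.03):
    p,o=pad(a,t); s=robot.move_linear(p,o,speed=20,f_stop=6); robot.sleep(.1); F=robot.current_contact_force(); tg=F@[-np.sin(a),np.cos(a),0]
    print(round(a,2),s,"tang",round(tg,2),(robot.current_tcp_pos()-p).round(1))
    if s or tg>6: break
p,o=pad(a+.06,t); robot.move_linear(p,o,speed=20); print("relaxed",robot.current_contact_force().round(1))
robot.move_linear(robot.current_tcp_pos()-70*ori(a+np.pi,t)[1],speed=100)
W=cam("wrist","w9"); S=cam("scene","s9"); T=cam("top","t9")
h=hsv(W).astype(int); m=((h[...,0]<14)|(h[...,0]>174))&(h[...,1]>90)&(h[...,2]<160)
print(blobs(m,40)); 
for x in(-1.05,-1.18): print(x,proj(W,[[*(AX+60*np.array([np.cos(x),np.sin(x)])),z] for z in(312,290)]).round(0).tolist(), proj(S,[*(AX+60*np.array([np.cos(x),np.sin(x)])),312]).round(0), proj(T,[*(AX+60*np.array([np.cos(x),np.sin(x)])),312]).round(0))
for d in(S,T):
    h=hsv(d).astype(int); m=((h[...,0]<14)|(h[...,0]>174))&(h[...,1]>110)&(h[...,2]<140); print(d["name"],[b for b in blobs(m,20) if b[1]<600])
print(robot.current_t())
E
```

```text
-1.12 False tang 0.03 [ 0.1  0.1 -0. ]
-1.15 False tang 0.28 [ 0.  0. -0.]
-1.18 False tang 0.45 [-0.  -0.1  0. ]
-1.21 False tang 0.15 [-0.1 -0.1  0. ]
-1.24 False tang -0.92 [-0. -0.  0.]
-1.27 False tang 3.85 [ 0.4  0.2 -0. ]
-1.3 False tang 10.17 [ 1.8  1.  -0. ]
relaxed [-0.6  0.7  0.3]
[(array([376.7,   6.6]), np.int32(128)), (array([438.9,  17.6]), np.int32(1620)), (array([156.8,  81.2]), np.int32(52)), (array([328.6, 257.8]), np.int32(497))]
-1.05 [[340.0, 258.0], [338.0, 256.0]] [[445. 182.]] [[191. 177.]]
-1.18 [[328.0, 260.0], [327.0, 257.0]] [[441. 180.]] [[193. 181.]]
scene [(array([286.4,   3.9]), np.int32(67)), (array([320.2,   8.6]), np.int32(154)), (array([47.7, 94.8]), np.int32(205)), (array([525.2, 155.3]), np.int32(278)), (array([ 18.9, 187.4]), np.int32(503)), (array([439.9, 187.4]), np.int32(89)), (array([427.2, 237.1]), np.int32(98)), (array([195.3, 333.9]), np.int32(128)), (array([133.8, 349.3]), np.int32(81)), (array([151.4, 369.6]), np.int32(131))]
top [(array([506. , 231.1]), np.int32(66)), (array([485.6, 242.8]), np.int32(89)), (array([637.1, 376.3]), np.int32(187))]
41.5917
```

```bash
python3 - <<'E'
from h import *
robot.move_linear(robot.current_tcp_pos()+[0,-40,60],speed=150)
print(robot.current_contact_force().round(2),robot.current_t()); print(robot.hand_in())
E
```

```text
[-0.47  0.08 -0.05] 42.2167
the job is handed in; nothing more can be done
None
```

The job is handed in at 42.2 s of the 72 s: the blue disc was set flat in the basket, the portafilter is locked in the group and hangs by itself with its handle straight out (within about 1 degree), and the paddle was then swung to its on stop; I got no verdict back.

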